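Prove the analyser dead, then hold its cell flap at the balance point

TASK

With the test probe from its stand, touch the tip to the top of the analyser's round stud and then to the top of its square stud, pausing about half a second on each with the cell flap still shut, and stand the probe back in its stand. Then grip the flap's bar handle, swing the flap up to its balance point, where its centre of mass is straight above the hinge (just short of upright), without letting it drop shut or go over backwards. Finish there, still gripping the handle and holding the flap still; leave the canister, the jar and the brass fitting alone.

Things in the scene. Friction and masses are not known exactly. Their poses are not given: they have to be found in the camera images.
- analyser: Fixed white bench gas analyser, a low box 240 (x) x 300 (y) x 90 high. Origin at the centre of its underside; its front (display, vents) faces its -x; it stands yawed up to about 15 degrees. On top, at its y = -35, lies the flap; at its y = +100, one stud at x = -60 and the other at x = +60 (which is where varies).
- round_top (a point): Centre of the flat top of the round brass stud, 22 diameter, 14 high, fixed on the analyser's top (so 104 above the bench).
- square_top (a point): Centre of the flat top of the square brass stud, 22 x 22, 14 high, fixed on the analyser's top (104 above the bench).
- stand: Fixed grey plastic block 70 x 70 x 75 high with one vertical hole, 27 diameter, right through its middle. Origin at the centre of its underside.
- stand_hole0 (a point): Centre of the hole's mouth in the stand's top face, 75 above the bench.
- probe: Loose white-handled test probe, 90 g nominal, 125 long overall, standing upright tip down in the stand, its flange resting on the stand's top. Origin at the tip's lowest point; z runs up along the probe. From the tip: steel pin 8 diameter with a round end up to 32, body 14 diameter from 32 to 55, flange 36 diameter from 55 to 61, round handle 24 diameter from 61 to 125.
- probe_tip (a point): Lowest point of the probe's rounded steel tip.
- probe_seat (a point): On the probe's axis at the underside of the flange, 55 above the tip; it coincides with the hole's mouth when the probe is seated.
- probe_grip (a point): On the probe's axis in the middle of its handle, 95 above the tip.
- flap (a joint): Flap angle: 0 shut (level), growing as its near edge swings up and away from the analyser's front, stop at 2.4. Almost frictionless: it falls shut below the balance point and falls back beyond it. Balance is at 1.37 rad (78.5 degrees: the plate leans 11 degrees short of upright, towards the analyser's front). Flap mass 0.3 to 0.55 kg.
- flap_hinge (a point): Middle of the flap's hinge axis, which runs along the analyser's y; in the analyser's frame at (50, -35, 98). The flap is an aluminium plate 130 long x 138 wide x 6 with a steel weight block 30 x 100 x 24 on its outer face; the block lies 35 to 65 from the hinge axis and, shut, rises 25 above it.
- flap_handle (a point): Centre of the flap's handle at its free edge: a round steel bar 12 diameter, 110 long, parallel to the hinge, on two posts 10 diameter, 100 apart. With the flap shut the bar's centre is 105 from the hinge axis towards the analyser's front, 48 above the axis (146 above the bench) and 47 above the plate. The bar can turn between the fingers as the flap swings.
- flap_com (a point): Centre of mass of the flap with its weight and handle; with the flap shut it is 63 from the hinge axis towards the analyser's front and 13 above the axis.
- canister: Bystander: loose blue steel sample canister, 90 diameter, 175 high, origin at the centre of its underside.
- jar: Bystander: loose amber jar, 52 diameter, 70 high, origin at the centre of its underside.
- fitting: Bystander: loose brass fitting, 32 diameter, 34 high, origin at the centre of its underside.
Things that resemble listed ones, but are neither listed nor needed, are in the scene too. Several things look just like the stand: the one meant starts nearest to the robot's base. Of the things shaped like the probe, the white one is meant.

How it is judged:
On the way, in this order (a step that is already met when the one before it is completed fails the run):
1. the held probe's tip rests on the round stud's top, flap shut (contact force between probe and stud_round above 0.3 N and distance between probe_tip and round_top below 0.01 m and contact force between the fingers and probe above 0.5 N and value of joint flap below 0.06 rad), for 0.2 s.
2. then the held probe's tip rests on the square stud's top, flap shut (contact force between probe and stud_square above 0.3 N and distance between probe_tip and square_top below 0.01 m and contact force between the fingers and probe above 0.5 N and value of joint flap below 0.06 rad), for 0.2 s.
3. the probe stands released in its stand again, flap shut (horizontal distance between probe_seat and stand_hole0 below 0.009 m and z of probe_seat in the frame of stand_hole0 below 0.004 m and angle between probe's own z axis and vertical below 0.1 rad and contact force between the fingers and probe below 0.05 N and value of joint flap below 0.06 rad), for 0.2 s.
4. the flap is gripped at its balance point (value of joint flap between 1.28 and 1.46 rad and velocity of joint flap between -0.1 and 0.1 rad/s and contact force between the fingers and flap above 2 N), for 0.3 s.
At the end, for the whole second after the job is handed in: The flap is still (under 0.1 rad/s) at 1.28 to 1.46 rad (balance 1.37 within 0.09), gripped by the fingers (over 2 N); the probe stands untouched in its stand, flange within 4 mm of its top and 9 mm of the hole's centre, upright within 0.1 rad (all of step 4 and horizontal distance between probe_seat and stand_hole0 below 0.009 m and z of probe_seat in the frame of stand_hole0 below 0.004 m and angle between probe's own z axis and vertical below 0.1 rad and contact force between the fingers and probe below 0.05 N); the arm keeps its last pose, push and grip.
It fails at once if the flap goes over backwards (beyond 1.75 rad) (value of joint flap above 1.75 rad).
It fails at once if the flap is let drop (closing faster than 4 rad/s) (velocity of joint flap below -4 rad/s).
It fails at once if a bystander is moved by over 30 mm (distance of any of canister, jar, fitting from where it was at the start of the episode above 0.03 m).
It also fails if it takes over 72 s, if anything falls off the work surface, if the arm or the gripper's body presses on something with over 40 N, if the wrist force passes 120 N, or if a joint passes its speed limit or range.

ROBOT

A 6-joint arm with a two-finger parallel gripper is mounted at the origin on the work surface. World frame = base frame: x ahead of the robot, y to its left, z up, the work surface at z = 0. Lengths are in m, angles in rad, forces in N, time in s.
With the tool pointing down it reaches from about 0.35 to 0.975 m from the base axis. Payload 4.9 kg.
Tool frame: the origin (TCP) lies on the front face of the gripper's body, between the roots of the fingers; the fingertips stand 73 mm ahead of it and the grasp point (between the pads) lies 54 mm ahead of it (manip.grip_point_offset is the distance from the TCP to the grasp point, in m); y points along the fingers, x is the direction in which the jaws open and shut, and the axes are right-handed (so a half turn about y gives the same grasp; the last joint's range is limited). The gripper opens to 85 mm and grips with 20 to 120 N. Pads are 22 mm wide; open, the fingers measure 114 mm over their backs; the gripper's body (76 mm by 85 mm) begins 54 mm behind the grasp point. The pads swing forward as they close: fully open they stand 13 mm farther back than shut.
Start: joints at [1.14, 0.053, 1.613, -0, 1.476, -0.119], TCP at [0.192, 0.595, 0.304] pointing down, gripper open.
Joint ranges: [-3.01, 3.01], [-1.01, 2.22], [0.06, 2.58], [-1.02, 4.17], [0.09, 2.62], [-3.14, 3.14]. Speed limits (rad/s): [2.57, 2.57, 3.14, 3.14, 3.14, 3.14].

INTERFACE

Orientations are given as a unit quaternion [w, x, y, z].
In Python, from plant import manip gives the robot as it stands.
- The arm moves only by the shell command python3 -m handwheel 'ROWS'. ROWS is JSON, a list of rows, each an object with "travel": the shift along the world's x, y, z in cm, a list of three; "angular": the turn, a rotation vector about the world's x, y, z in degrees, a list of three; "gripper": the finger opening in cm, from 0 to 8.54. A call has 1 to 20 rows; each row shifts and turns the commanded pose from where the row before left it; what a row does not reach is not made up. A row lasts 1/8 s, in which the tool goes at most 62.5 mm and 10.7 degrees, less where a joint would pass 70% of its speed; a pose out of reach is approached as far as the arm can. A call with a gripper value outside its range is refused whole. The fingers move at their own pace and stop on an object; the grip force is fixed at half the most. Time passes only in rows, so rows that do not move let the fingers close. It gives the time, the measured TCP pose, the force and the opening at its end, in the units of the state.
- manip.state(): the state, without advancing time (a new reading comes with each control period).
- manip.grab_frame(name): name is "scene" or "top"; returns the picture (400x640x3 uint8, blue, green, red); there is no depth.
- manip.calibration(name): a dict with "K" (3x3 intrinsics, pixels), "k1" (the pictures are not rectified: a ray, as slopes to the right and down, at radius r is drawn at 1 + k1 r^2 times it, then the intrinsics apply), "cam_to_world" (4x4, takes a point from camera to world coordinates). Camera axes: x right, y down, z forward; pixel columns grow to the right and rows downward; lengths in m; the calibration is good to about 2 mm. A picture is of the moment at which its call begins. calibration takes no time and is no camera call.
- manip.job_done(): hands the job in, once; it reports no verdict.
The state is a dict: "time": time; "joint_pos": joint angles; "joint_vel": joint speeds; "joint_efforts": joint torques, N m; "tool_pos": TCP position; "tool_rot": TCP orientation; "contact_force": force on the tool from outside, world axes, zero at the start; "ft_torque": the same for the moment, N m; "gripper_width": opening from 0.0 (shut) to 1.0 (fully open).
Only numpy, scipy, OpenCV 4.12 (cv2) and the standard library are available. Lean on these libraries where they do the work, as an engineer would, in place of code of your own. Each camera call takes 0.05 s, during which the arm holds its last target.

## Working session

There is one attempt and no reset: what is moved stays moved. The work goes in short steps, Python scripts to look and compute and a shell command to move; the robot and the scene stay as the last step left them, time stands still between calls to the robot, and variables do not carry over. Pictures are saved under pics/ and viewed, and the job is handed in when it is done.

```bash
mkdir -p pics; ls; python3 - <<'E'
from plant import manip
import cv2
s=manip.state();print(s)
for n in("scene","top"):
    cv2.imwrite(f"pics/{n}0.png",manip.grab_frame(n)); c=manip.calibration(n);print(n,c)
E
```

```text
pics
{'time': 0.0, 'joint_pos': array([ 1.13999822e+00,  5.33502694e-02,  1.61429581e+00, -2.18856898e-05,
        1.47599105e+00, -1.19013697e-01]), 'joint_vel': array([-6.09379583e-04, -9.85611870e-04, -1.24268405e-03,  8.16338792e-04,
       -9.50069207e-04,  5.64082954e-05]), 'joint_efforts': array([ 1.64240964e-04, -3.93683481e+01, -3.70174563e+01, -1.29290979e-04,
        7.23894249e-03,  5.08069533e-07]), 'tool_pos': array([0.19153597, 0.59442925, 0.30266587]), 'tool_rot': array([-0.57120684,  0.57192664,  0.4156794 , -0.41693322]), 'contact_force': array([ 0.19562114, -0.88507824,  0.02608474]), 'ft_torque': array([0.03612463, 0.00122816, 0.02892407]), 'gripper_width': 1.0015421804168594}
scene {'K': array([[400.92395242,   0.        , 321.86335403],
       [  0.        , 400.92395242, 202.91196475],
       [  0.        ,   0.        ,   1.        ]]), 'k1': -0.011045458696160443, 'cam_to_world': array([[-0.82190406,  0.40340665, -0.40216512,  0.93303071],
       [ 0.56933563,  0.55923441, -0.60258926,  0.49196302],
       [-0.01818394, -0.72423749, -0.68931081,  0.71651574],
       [ 0.        ,  0.        ,  0.        ,  1.        ]])}
top {'K': array([[508.68928831,   0.        , 315.47674122],
       [  0.        , 508.68928831, 201.48852247],
       [  0.        ,   0.        ,   1.        ]]), 'k1': -0.048802482470828044, 'cam_to_world': array([[ 0.00900552, -0.98401663,  0.17784873,  0.35781618],
       [-0.99989656, -0.00686664,  0.01263828, -0.0613864 ],
       [-0.01121505, -0.17794415, -0.98397668,  1.3900102 ],
       [ 0.        ,  0.        ,  0.        ,  1.        ]])}
```

View pics/scene0.png

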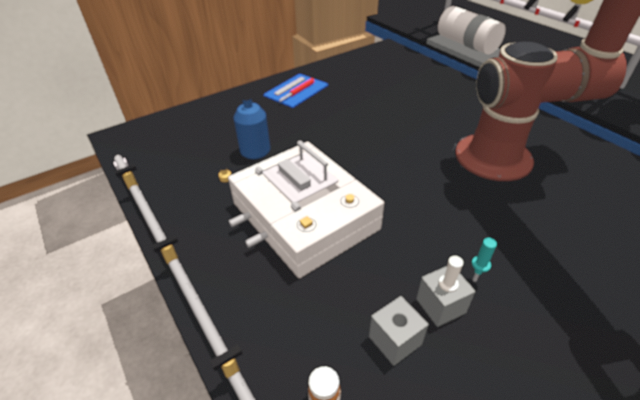

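View pics/top0.png

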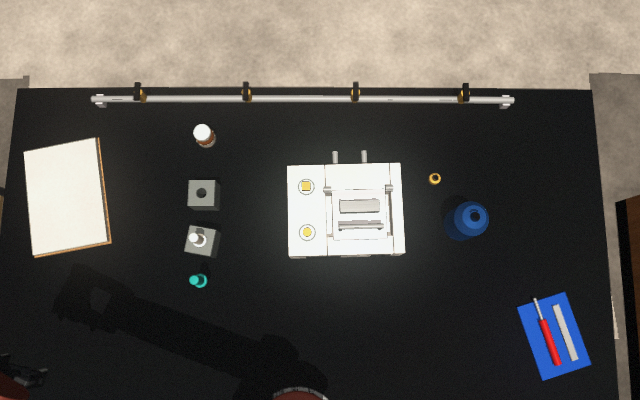

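```bash
python3 - <<'E'
import cv2
t=cv2.imread("pics/top0.png");s=cv2.imread("pics/scene0.png")
def c(im,x,y,w,h,f,n): cv2.imwrite(f"pics/{n}.png",cv2.resize(im[y:y+h,x:x+w],None,fx=f,fy=f,interpolation=cv2.INTER_CUBIC))
c(t,275,140,140,130,5,"c_an");c(t,170,165,70,130,4,"c_st");c(s,215,130,180,140,4,"c_sa");c(s,360,220,150,150,4,"c_ss")
E
```

```text
(no output)
```

View pics/c_an.png

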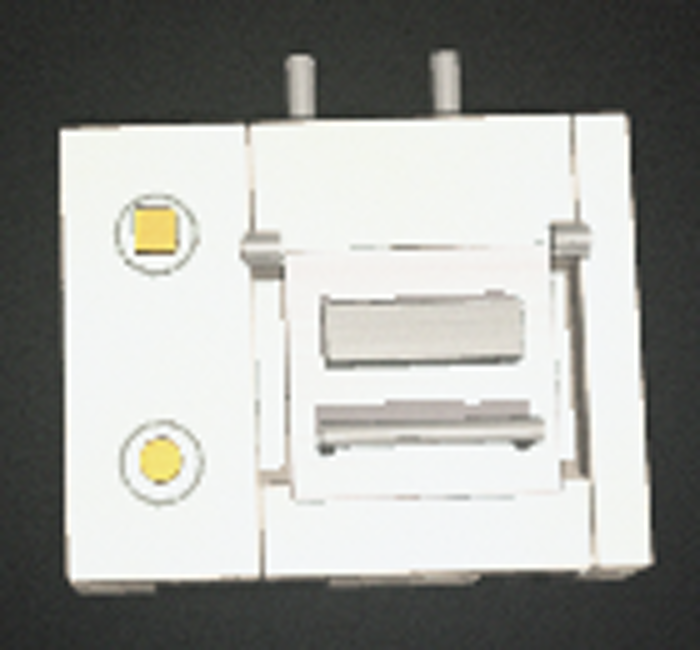

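View pics/c_st.png

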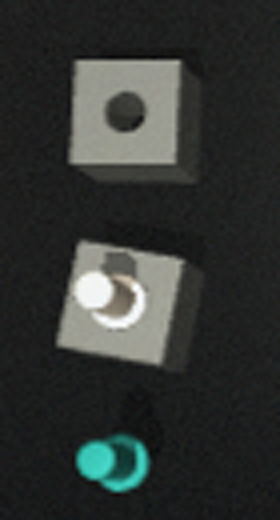

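View pics/c_sa.png

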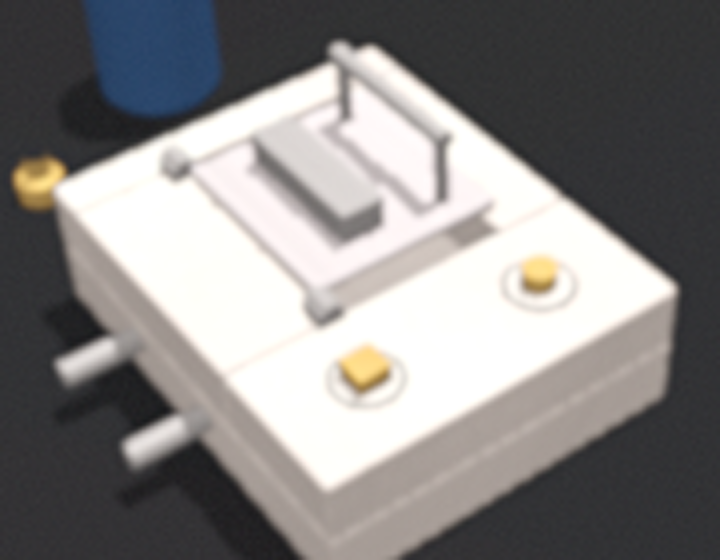

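View pics/c_ss.png

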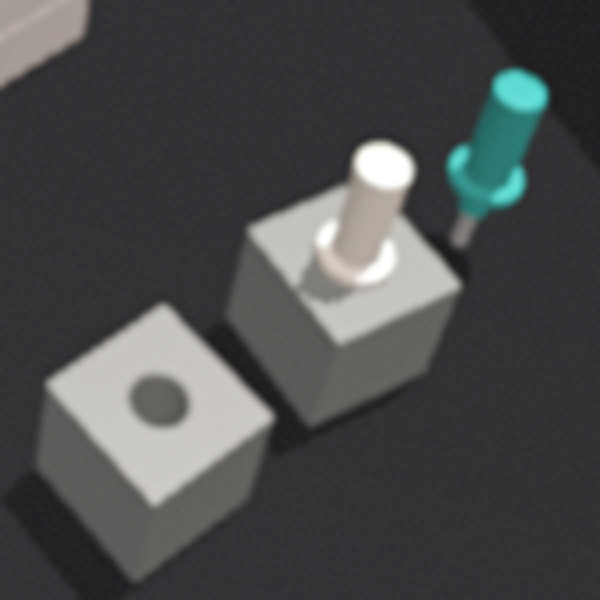

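```bash
cat > h.py <<'E'
import numpy as np, cv2
from scipy.optimize import least_squares
from scipy.spatial.transform import Rotation as R
from plant import manip
C={n:manip.calibration(n) for n in("scene","top")}
def proj(n,P):
    c=C[n];M=np.linalg.inv(c["cam_to_world"]);p=(M[:3,:3]@np.atleast_2d(P).T).T+M[:3,3]
    s=p[:,:2]/p[:,2:];r2=(s**2).sum(1,keepdims=True);s=s*(1+c["k1"]*r2)
    return s@np.diag([c["K"][0,0],c["K"][1,1]])+c["K"][:2,2]
def fit(pts):  # list of (view, px, local xyz m) -> x,y,yaw
    def f(q):
        cs,sn=np.cos(q[2]),np.sin(q[2]);o=[]
        for n,px,l in pts:
            P=[q[0]+cs*l[0]-sn*l[1],q[1]+sn*l[0]+cs*l[1],l[2]];o.append(proj(n,P)[0]-px)
        return np.ravel(o)
    return f
def tri(obs,x0=(.5,0,.1)):
    f=lambda P:np.ravel([proj(n,P)[0]-px for n,px in obs])
    r=least_squares(f,x0);return r.x,r.fun
def cr(off,f):return lambda u,v:np.array([(u+.5)/f-.5+off[0],(v+.5)/f-.5+off[1]])
def tf(q,l):
    cs,sn=np.cos(q[2]),np.sin(q[2]);return np.array([q[0]+cs*l[0]-sn*l[1],q[1]+sn*l[0]+cs*l[1],l[2]])
E
python3 - <<'E'
from h import *
np.set_printoptions(precision=4,suppress=True)
a=cr((275,140),5);b=cr((215,130),4);c=cr((170,165),4);d=cr((360,220),4)
T,S="top","scene"
pts=[(T,a(156,230),(.06,.1,.104)),(T,a(161,459),(-.06,.1,.104)),(T,a(60,128),(.12,.15,.09)),(T,a(630,115),(.12,-.15,.09)),(T,a(652,563),(-.12,-.15,.09)),(T,a(70,580),(-.12,.15,.09)),
(S,b(366,362),(.06,.1,.104)),(S,b(540,268),(-.06,.1,.104)),(S,b(325,492),(.12,.15,.09)),(S,b(678,288),(-.12,.15,.09)),(S,b(372,45),(-.12,-.15,.09)),(S,b(57,187),(.12,-.15,.09)),
(T,a(325,437),(-.055,.02,.146)),(T,a(539,428),(-.055,-.09,.146)),(S,b(340,50),(-.055,-.09,.146)),(S,b(446,136),(-.055,.02,.146))]
for sel in (pts,[p for p in pts if p[0]==T],[p for p in pts if p[0]==S]):
    r=least_squares(fit(sel),(.6,0,0),loss='soft_l1');q=r.x
    print("an",q,np.degrees(q[2]));print(r.fun.reshape(-1,2).round(1).tolist())
    for n,l in dict(round=(-.06,.1,.104),sq=(.06,.1,.104),hinge=(.05,-.035,.098),handle=(-.055,-.035,.146)).items():print(n,tf(q,l))
h=.035
sp=[(T,c(80,241),(h,h,.075)),(T,c(187,259),(h,-h,.075)),(T,c(163,368),(-h,-h,.075)),(T,c(57,346),(-h,h,.075)),(T,c(118,300),(0,0,.081)),(T,c(94,290),(0,0,.145)),
(S,d(247,230),(h,-h,.075)),(S,d(461,285),(-h,h,.075)),(S,d(340,345),(h,h,.075)),(S,d(355,249),(0,0,.081)),(S,d(384,165),(0,0,.145))]
for sel in (sp,[p for p in sp if p[0]==T],[p for p in sp if p[0]==S]):
    r=least_squares(fit(sel),(.5,.3,-.2),loss='soft_l1');print("stand",r.x,r.fun.reshape(-1,2).round(1).tolist())
e=lambda n,*o:print(n,tri(o))
e("flange",(T,c(118,300)),(S,d(355,249)))
e("handtop",(T,c(94,290)),(S,d(384,165)))
e("teal top",(T,c(95,461)),(S,d(520,90)));e("teal fl",(T,c(119,463)),(S,d(486,173)))
s=manip.state();q=s["tool_rot"];print(R.from_quat(np.roll(q,-1)).as_matrix())
E
```

```text
an [ 0.5758 -0.122   0.0327] 1.8730146380697241
[[0.2, -0.2], [0.2, 0.1], [0.2, -0.5], [0.0, -0.8], [0.6, 0.9], [-0.5, 0.4], [0.0, -0.3], [0.2, -0.2], [0.4, -0.7], [0.1, 0.2], [0.4, 0.6], [-0.8, 0.0], [-0.6, -0.4], [1.2, 0.3], [-0.2, 1.0], [0.3, 1.5]]
round [ 0.5125 -0.024   0.104 ]
sq [ 0.6325 -0.0201  0.104 ]
hinge [ 0.6269 -0.1554  0.098 ]
handle [ 0.5219 -0.1588  0.146 ]
an [ 0.5758 -0.1216  0.0342] 1.9580017549722653
[[0.1, -0.2], [0.1, 0.2], [-0.0, -0.4], [-0.2, -0.9], [0.5, 0.8], [-0.6, 0.5], [-0.8, -0.3], [1.1, 0.3]]
round [ 0.5124 -0.0237  0.104 ]
sq [ 0.6323 -0.0196  0.104 ]
hinge [ 0.6269 -0.1549  0.098 ]
handle [ 0.522  -0.1585  0.146 ]
an [ 0.5756 -0.1226  0.0313] 1.7911602262503767
[[-0.1, -0.5], [0.1, -0.3], [0.2, -0.9], [-0.0, 0.1], [0.4, 0.5], [-0.8, -0.2], [-0.2, 0.9], [0.3, 1.4]]
round [ 0.5125 -0.0245  0.104 ]
sq [ 0.6324 -0.0208  0.104 ]
hinge [ 0.6266 -0.156   0.098 ]
handle [ 0.5217 -0.1593  0.146 ]
stand [ 0.4913  0.2555 -0.1626] [[0.2, -0.2], [-0.6, -0.2], [-0.1, -1.0], [0.3, -0.1], [0.3, 0.2], [0.2, 0.0], [0.5, -0.1], [-0.0, 0.1], [-0.0, -0.5], [0.2, 0.1], [0.1, 0.0]]
stand [ 0.4907  0.2556 -0.1711] [[0.2, -0.1], [-0.6, 0.1], [-0.3, -0.7], [0.1, -0.1], [0.3, 0.4], [0.2, 0.2]]
stand [ 0.4917  0.2554 -0.1533] [[0.2, 0.1], [-0.2, -0.0], [0.0, -0.4], [0.0, 0.2], [-0.1, 0.1]]
flange (array([0.492 , 0.2557, 0.0822]), array([ 0.1649, -0.1177,  0.1425,  0.0156]))
handtop (array([0.4915, 0.2556, 0.1454]), array([ 0.1579, -0.1106,  0.134 ,  0.0145]))
teal top (array([0.3878, 0.2543, 0.125 ]), array([ 0.3912, -0.2442,  0.3399,  0.034 ]))
teal fl (array([0.3882, 0.2546, 0.0612]), array([ 0.3543, -0.2266,  0.313 ,  0.0319]))
[[ 0.3068 -0.0008 -0.9518]
 [ 0.9518 -0.0017  0.3068]
 [-0.0018 -1.      0.0002]]
```

```bash
python3 -m handwheel '[{"travel":[3.33,-3.77,-0.3],"angular":[0,0,-7.8],"gripper":8.5},{"travel":[3.33,-3.77,-0.3],"angular":[0,0,-7.8],"gripper":8.5},{"travel":[3.33,-3.77,-0.3],"angular":[0,0,-7.8],"gripper":8.5},{"travel":[3.33,-3.77,-0.3],"angular":[0,0,-7.8],"gripper":8.5},{"travel":[3.33,-3.77,-0.3],"angular":[0,0,-7.8],"gripper":8.5},{"travel":[3.33,-3.77,-0.3],"angular":[0,0,-7.8],"gripper":8.5},{"travel":[3.33,-3.77,-0.3],"angular":[0,0,-7.8],"gripper":8.5},{"travel":[3.33,-3.77,-0.3],"angular":[0,0,-7.8],"gripper":8.5},{"travel":[3.33,-3.77,-0.3],"angular":[0,0,-7.8],"gripper":8.5},{"travel":[0,0,0],"angular":[0,0,0],"gripper":8.5},{"travel":[0,0,0],"angular":[0,0,0],"gripper":8.5}]'
cat > st.py <<'E'
from h import *
import sys
np.set_printoptions(precision=4,suppress=True)
s=manip.state();M=R.from_quat(np.roll(s["tool_rot"],-1)).as_matrix()
p=s["tool_pos"];print("t",round(s["time"],2),"tcp",p,"grasp",p+M[:,1]*.054,"F",s["contact_force"],"w",round(float(s["gripper_width"])*85.4,1))
print("yaw",np.degrees(np.arctan2(M[1,0],M[0,0])),"x",M[:,0],"y",M[:,1],"j",s["joint_pos"])
if len(sys.argv)>1:
    n=sys.argv[1];a=manip.grab_frame("scene");b=manip.grab_frame("top")
    if len(sys.argv)>2:
        x,y,w,h,x2,y2,w2,h2=map(int,sys.argv[2].split(","));
        f=lambda im,x,y,w,h:cv2.resize(im[y:y+h,x:x+w],None,fx=4,fy=4,interpolation=cv2.INTER_CUBIC)
        a=f(a,x,y,w,h);b=f(b,x2,y2,w2,h2)
    cv2.imwrite(f"pics/{n}s.png",a);cv2.imwrite(f"pics/{n}t.png",b)
E
python3 st.py a1 380,180,150,150,150,180,150,130
```

```text
time: 1.48
tool_pos: [0.4911, 0.2557, 0.2764]
tool_rot: [0.707, -0.707, -0.012, 0.012]
contact_force: [-0.2, -0.5, 0.5]
gripper_width: 0.998
t 1.48 tcp [0.4911 0.2557 0.2764] grasp [0.491  0.2557 0.2224] F [-0.1644 -0.5233  0.4835] w 85.2
yaw 1.9598362335443502 x [ 0.9994  0.0342 -0.0011] y [-0.0011  0.0001 -1.    ] j [ 0.3454 -0.0987  1.808   0.0005  1.4333  0.3111]
```

View pics/a1s.png

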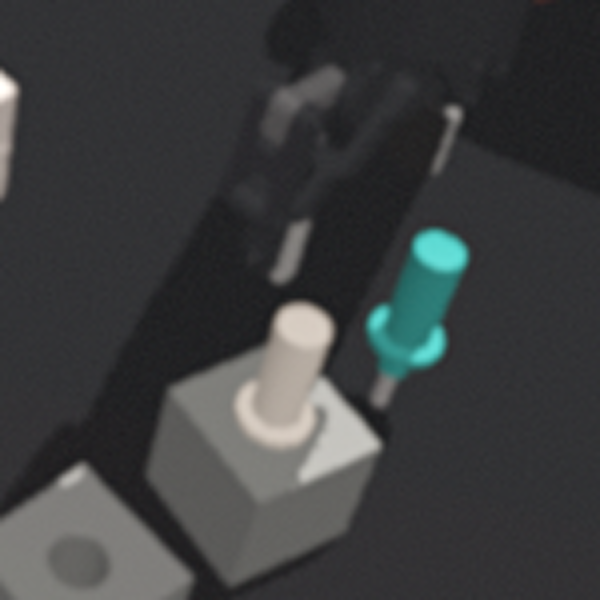

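View pics/a1t.png

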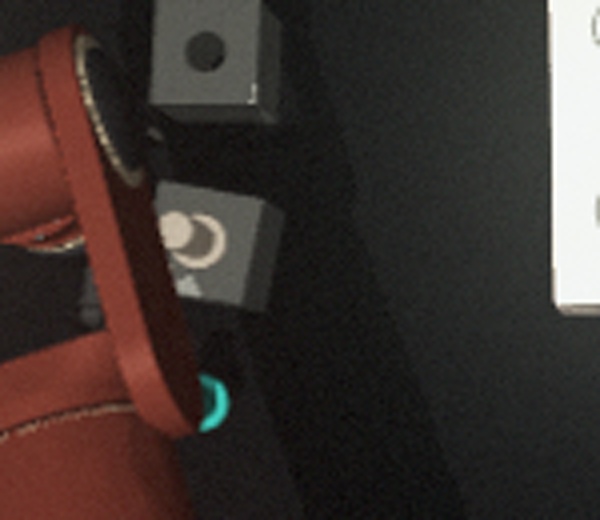

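Stand candidates: (203,240) holding the white probe and the empty one at (204,194). The first is nearer the base (x 0.49 vs 0.59). Teal probe (198,281) is the decoy, white is the one meant. The crop confirms the jaws are above the white one.

```bash
python3 -m handwheel '[{"travel":[0.02,0,-3],"angular":[0,0,0],"gripper":8.5},{"travel":[0.02,0,-3],"angular":[0,0,0],"gripper":8.5},{"travel":[0,0,-2.5],"angular":[0,0,0],"gripper":8.5},{"travel":[0,0,-1.8],"angular":[0,0,0],"gripper":8.5},{"travel":[0,0,0],"angular":[0,0,0],"gripper":8.5},{"travel":[0,0,0],"angular":[0,0,0],"gripper":0},{"travel":[0,0,0],"angular":[0,0,0],"gripper":0},{"travel":[0,0,0],"angular":[0,0,0],"gripper":0},{"travel":[0,0,0],"angular":[0,0,0],"gripper":0},{"travel":[0,0,0],"angular":[0,0,0],"gripper":0},{"travel":[0,0,0],"angular":[0,0,0],"gripper":0},{"travel":[0,0,0],"angular":[0,0,0],"gripper":0}]'; python3 st.py a2 380,180,150,150,150,180,150,130
```

```text
time: 3.08
tool_pos: [0.4923, 0.2557, 0.1748]
tool_rot: [0.707, -0.707, -0.012, 0.012]
contact_force: [-1.2, -0.8, 5.6]
gripper_width: 0.269
t 3.08 tcp [0.4923 0.2557 0.1748] grasp [0.4923 0.2557 0.1208] F [-1.2095 -0.8001  5.6378] w 23.0
yaw 1.9341794818619877 x [0.9994 0.0338 0.0012] y [ 0.0012  0.0004 -1.    ] j [ 0.3449  0.0015  1.8893 -0.      1.2496  0.3111]
```

View pics/a2s.png

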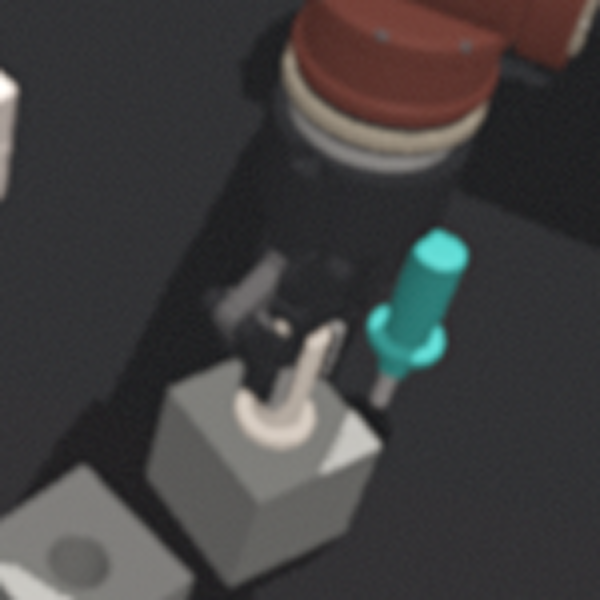

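```bash
python3 -m handwheel '[{"travel":[0,0,2],"angular":[0,0,0],"gripper":0},{"travel":[0,0,4],"angular":[0,0,0],"gripper":0},{"travel":[0,0,4],"angular":[0,0,0],"gripper":0},{"travel":[0,0,2],"angular":[0,0,0],"gripper":0},{"travel":[0.2,-3,0],"angular":[0,0,0],"gripper":0},{"travel":[0.4,-5,0],"angular":[0,0,0],"gripper":0},{"travel":[0.4,-5,0],"angular":[0,0,0],"gripper":0},{"travel":[0.4,-5,0],"angular":[0,0,0],"gripper":0},{"travel":[0.4,-5,0],"angular":[0,0,0],"gripper":0},{"travel":[0.2,-4,0],"angular":[0,0,0],"gripper":0},{"travel":[0,-1,0],"angular":[0,0,0],"gripper":0},{"travel":[0,0,0],"angular":[0,0,0],"gripper":0},{"travel":[0,0,0],"angular":[0,0,0],"gripper":0}]'; python3 st.py a3 270,130,150,150,275,140,150,130
```

```text
time: 4.8
tool_pos: [0.5117, -0.0234, 0.2936]
tool_rot: [0.707, -0.707, -0.012, 0.013]
contact_force: [0.1, 1.0, -0.4]
gripper_width: 0.264
t 4.8 tcp [ 0.5117 -0.0234  0.2936] grasp [ 0.5117 -0.0233  0.2396] F [ 0.069   1.0366 -0.3525] w 22.5
yaw 2.0078087011571544 x [ 0.9994  0.035  -0.0005] y [-0.0005  0.0006 -1.    ] j [-0.1912 -0.2148  1.8822  0.0005  1.4749 -0.2263]
```

View pics/a3s.png

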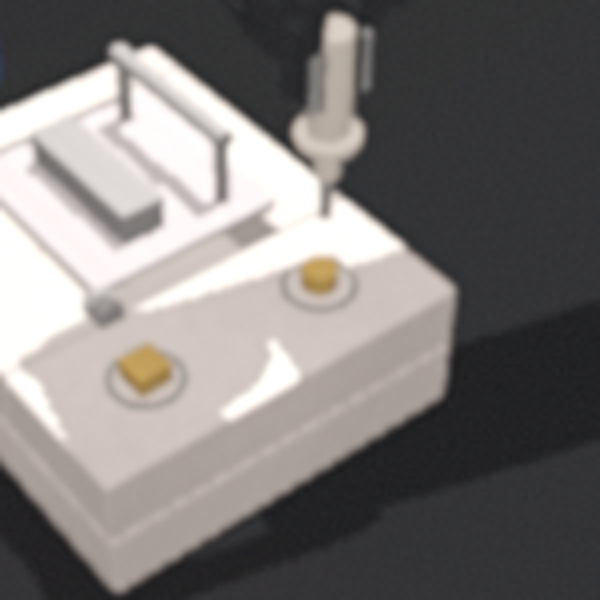

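View pics/a3t.png

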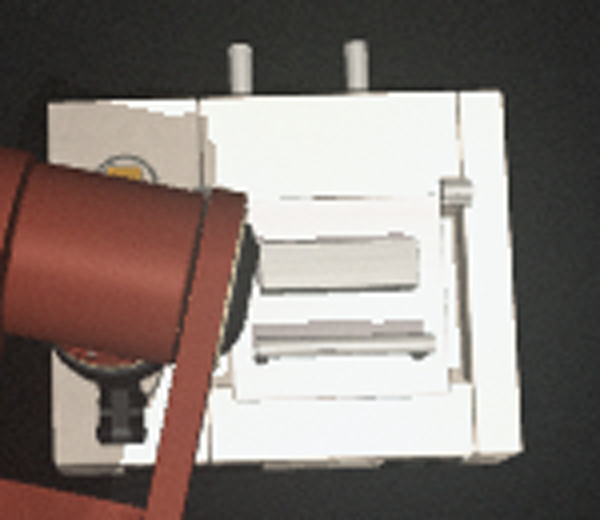

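```bash
python3 - <<'E'
from h import *
for P in((.5117,-.0234,.1388),(.5125,-.024,.104),(.5117,-.0234,.2638)):print((proj("scene",P)[0]-[270,130])*4+1.5)
E
python3 -m handwheel '[{"travel":[0.05,-0.05,-1.5],"angular":[0,0,0],"gripper":0},{"travel":[0,0,-1.2],"angular":[0,0,0],"gripper":0},{"travel":[0,0,-0.4],"angular":[0,0,0],"gripper":0},{"travel":[0,0,0],"angular":[0,0,0],"gripper":0},{"travel":[0,0,0],"angular":[0,0,0],"gripper":0}]'; python3 st.py a4 270,130,150,150,275,140,150,130
```

```text
[324.68784489 220.52549096]
[320.95727761 267.23017007]
[332.64097605  29.41790094]
time: 5.52
tool_pos: [0.5125, -0.025, 0.2633]
tool_rot: [-0.707, 0.707, 0.012, -0.012]
contact_force: [-0.6, -0.5, -0.5]
gripper_width: 0.263
t 5.53 tcp [ 0.5125 -0.025   0.2633] grasp [ 0.5126 -0.025   0.2093] F [-0.6417 -0.491  -0.4802] w 22.5
yaw 1.9319365016524666 x [0.9994 0.0337 0.0007] y [ 0.0007 -0.0001 -1.    ] j [-0.1939 -0.191   1.9129  0.      1.419  -0.2276]
```

View pics/a4s.png

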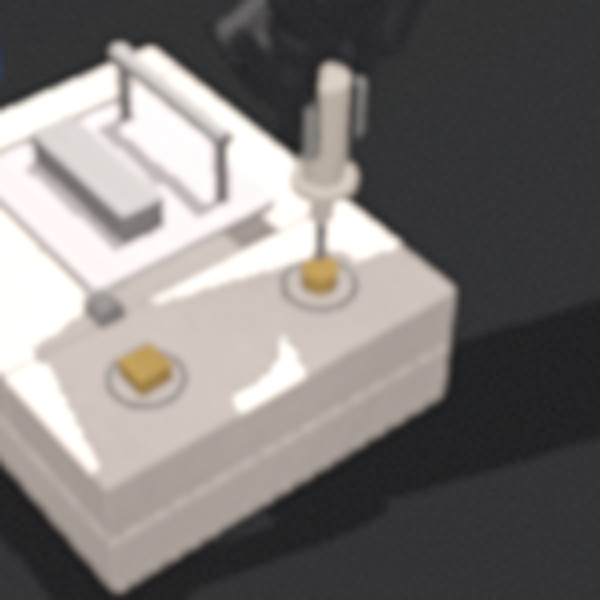

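Probe tip hangs at (320,260) just above the round stud's centre (320,267) in the crop; pressing down gently.

```bash
Z='x'; python3 -m handwheel '[{"travel":[0,0.05,-0.3],"angular":[0,0,0],"gripper":0},{"travel":[0,0,-0.15],"angular":[0,0,0],"gripper":0},{"travel":[0,0,0],"angular":[0,0,0],"gripper":0}]';python3 -m handwheel '[{"travel":[0,0,-0.2],"angular":[0,0,0],"gripper":0},{"travel":[0,0,0],"angular":[0,0,0],"gripper":0}]'; python3 -m handwheel '[{"travel":[0,0,-0.2],"angular":[0,0,0],"gripper":0},{"travel":[0,0,0],"angular":[0,0,0],"gripper":0}]'
```

```text
time: 6.0
tool_pos: [0.5124, -0.0245, 0.2586]
tool_rot: [0.707, -0.707, -0.012, 0.012]
contact_force: [0.2, -0.2, 0.3]
gripper_width: 0.263
time: 6.25
tool_pos: [0.5126, -0.0245, 0.2582]
tool_rot: [-0.707, 0.707, 0.012, -0.012]
contact_force: [-2.2, 0.3, 7.3]
gripper_width: 0.265
time: 6.5
tool_pos: [0.5129, -0.0246, 0.2579]
tool_rot: [-0.707, 0.707, 0.012, -0.011]
contact_force: [-5.1, 0.7, 13.1]
gripper_width: 0.26
```

Contact at about 13 N. Holding for half a second.

```bash
python3 -m handwheel '[{"travel":[0,0,0],"angular":[0,0,0],"gripper":0},{"travel":[0,0,0],"angular":[0,0,0],"gripper":0},{"travel":[0,0,0],"angular":[0,0,0],"gripper":0},{"travel":[0,0,0],"angular":[0,0,0],"gripper":0}]'; python3 st.py a5 270,130,150,150,275,140,150,130
```

```text
time: 7.0
tool_pos: [0.5129, -0.0246, 0.258]
tool_rot: [-0.707, 0.707, 0.013, -0.011]
contact_force: [-5.0, 0.5, 13.0]
gripper_width: 0.266
t 7.0 tcp [ 0.5129 -0.0246  0.258 ] grasp [ 0.5129 -0.0246  0.204 ] F [-5.048   0.4599 12.9916] w 22.7
yaw 1.9471092695022973 x [0.9994 0.034  0.0015] y [ 0.0015 -0.0006 -1.    ] j [-0.1928 -0.1863  1.918  -0.0003  1.4083 -0.2267]
```

View pics/a5s.png

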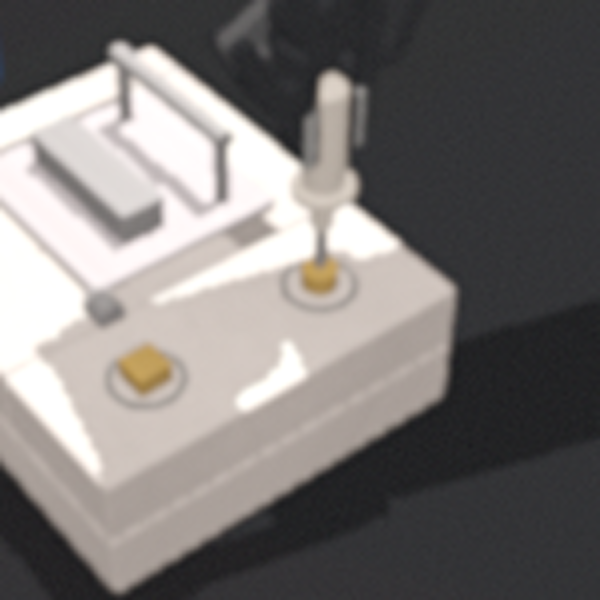

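Tip sits at the centre of the round stud (320,265). Now the square stud.

```bash
python3 -m handwheel '[{"travel":[0,0,1],"angular":[0,0,0],"gripper":0},{"travel":[0,0,2.5],"angular":[0,0,0],"gripper":0},{"travel":[3,0.1,0],"angular":[0,0,0],"gripper":0},{"travel":[4,0.15,0],"angular":[0,0,0],"gripper":0},{"travel":[4,0.15,0],"angular":[0,0,0],"gripper":0},{"travel":[1,0,0],"angular":[0,0,0],"gripper":0},{"travel":[0,0,0],"angular":[0,0,0],"gripper":0},{"travel":[0,0,-1.5],"angular":[0,0,0],"gripper":0},{"travel":[0,0,-1],"angular":[0,0,0],"gripper":0},{"travel":[0,0,0],"angular":[0,0,0],"gripper":0},{"travel":[0,0,0],"angular":[0,0,0],"gripper":0}]'; python3 st.py a6 210,130,150,150,275,140,150,130
```

```text
time: 8.48
tool_pos: [0.6321, -0.0205, 0.2645]
tool_rot: [-0.707, 0.707, 0.012, -0.012]
contact_force: [-0.2, 0.3, -0.3]
gripper_width: 0.267
t 8.47 tcp [ 0.6321 -0.0205  0.2645] grasp [ 0.6321 -0.0205  0.2105] F [-0.2393  0.3237 -0.3429] w 22.8
yaw 1.930756060035999 x [0.9994 0.0337 0.    ] y [ 0. -0. -1.] j [-0.15    0.0963  1.6335 -0.      1.4118 -0.1837]
```

View pics/a6s.png

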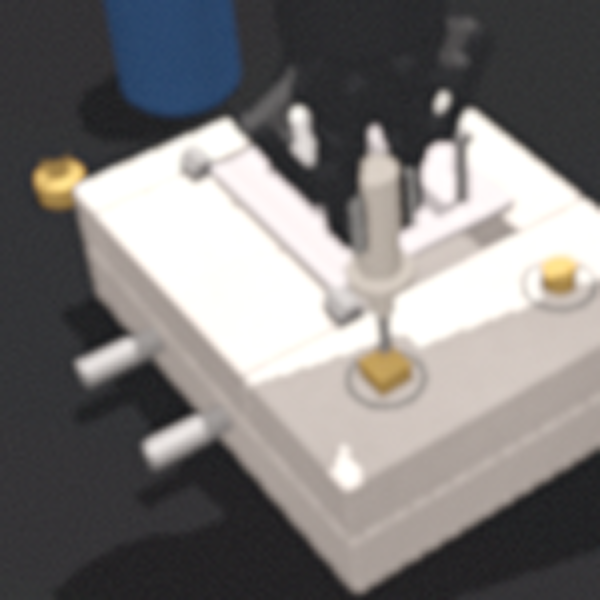

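Tip at (385,350) above the square stud's centre (386,366). Lowering.

```bash
python3 -m handwheel '[{"travel":[0,0,-0.45],"angular":[0,0,0],"gripper":0},{"travel":[0,0,-0.1],"angular":[0,0,0],"gripper":0},{"travel":[0,0,0],"angular":[0,0,0],"gripper":0}]';python3 -m handwheel '[{"travel":[0,0,-0.2],"angular":[0,0,0],"gripper":0},{"travel":[0,0,0],"angular":[0,0,0],"gripper":0}]'; python3 -m handwheel '[{"travel":[0,0,-0.2],"angular":[0,0,0],"gripper":0},{"travel":[0,0,0],"angular":[0,0,0],"gripper":0}]'
```

```text
time: 8.95
tool_pos: [0.6323, -0.0205, 0.2589]
tool_rot: [-0.707, 0.707, 0.012, -0.012]
contact_force: [-0.3, -0.4, -0.2]
gripper_width: 0.27
time: 9.2
tool_pos: [0.6326, -0.0205, 0.2584]
tool_rot: [-0.707, 0.707, 0.012, -0.012]
contact_force: [-0.8, -0.2, 5.0]
gripper_width: 0.263
time: 9.45
tool_pos: [0.6327, -0.0205, 0.2581]
tool_rot: [-0.707, 0.707, 0.013, -0.011]
contact_force: [-4.5, -0.1, 11.8]
gripper_width: 0.263
```

```bash
python3 -m handwheel '[{"travel":[0,0,0],"angular":[0,0,0],"gripper":0},{"travel":[0,0,0],"angular":[0,0,0],"gripper":0},{"travel":[0,0,0],"angular":[0,0,0],"gripper":0},{"travel":[0,0,0],"angular":[0,0,0],"gripper":0}]'; python3 st.py a7 210,130,150,150,275,140,150,130
```

```text
time: 9.95
tool_pos: [0.6327, -0.0205, 0.2581]
tool_rot: [-0.707, 0.707, 0.013, -0.011]
contact_force: [-4.7, 0.9, 10.1]
gripper_width: 0.261
t 9.95 tcp [ 0.6327 -0.0205  0.2581] grasp [ 0.6328 -0.0206  0.2041] F [-4.7272  0.8619 10.0915] w 22.3
yaw 1.938690141754481 x [0.9994 0.0338 0.0016] y [ 0.0016 -0.0005 -1.    ] j [-0.1499  0.1019  1.6385 -0.0003  1.3996 -0.1836]
```

View pics/a7s.png

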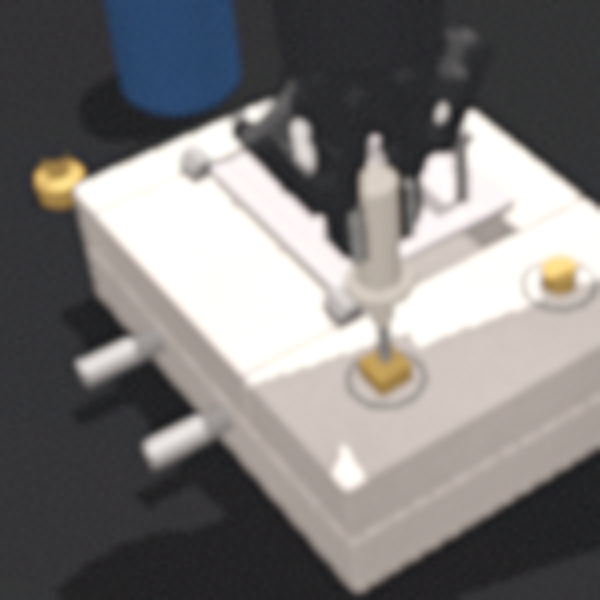

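```bash
python3 -m handwheel '[{"travel":[0,0,1],"angular":[0,0,0],"gripper":0},{"travel":[0,0,3],"angular":[0,0,0],"gripper":0},{"travel":[-1,2.1,0],"angular":[0,0,0],"gripper":0},{"travel":[-2.3,4.5,0],"angular":[0,0,0],"gripper":0},{"travel":[-2.3,4.5,0],"angular":[0,0,0],"gripper":0},{"travel":[-2.3,4.5,0],"angular":[0,0,0],"gripper":0},{"travel":[-2.3,4.5,0],"angular":[0,0,0],"gripper":0},{"travel":[-2.3,4.5,0],"angular":[0,0,0],"gripper":0},{"travel":[-1.5,3,0],"angular":[0,0,0],"gripper":0},{"travel":[0,0,0],"angular":[0,0,0],"gripper":0},{"travel":[0,0,0],"angular":[0,0,0],"gripper":0}]'; python3 st.py a8 380,180,150,150,150,180,150,130
```

```text
time: 11.42
tool_pos: [0.4917, 0.2556, 0.2939]
tool_rot: [-0.707, 0.707, 0.012, -0.013]
contact_force: [0.3, -0.4, -1.2]
gripper_width: 0.264
t 11.43 tcp [0.4917 0.2556 0.2939] grasp [0.4916 0.2555 0.2399] F [ 0.2587 -0.3579 -1.1829] w 22.5
yaw 1.9724366773225517 x [ 0.9994  0.0344 -0.0011] y [-0.0011 -0.0008 -1.    ] j [ 0.3452 -0.1094  1.7885 -0.0003  1.4638  0.3108]
```

View pics/a8s.png

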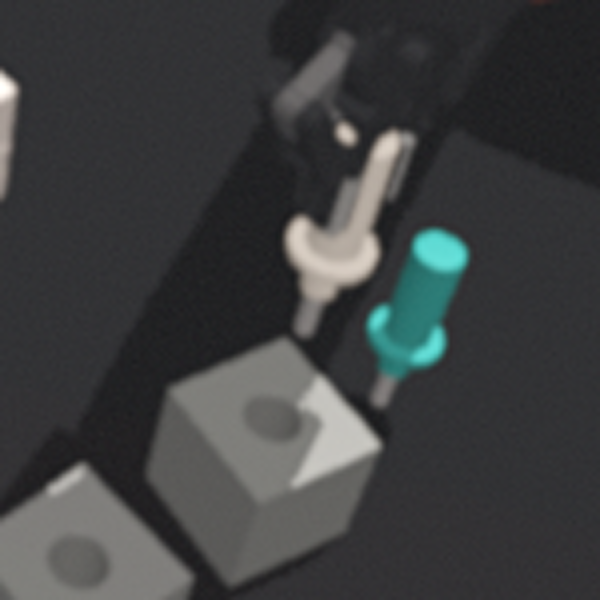

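```bash
python3 - <<'E'
from h import *
print((proj("scene",(.4917,.2556,.075))[0]-[380,180])*4+1.5,(proj("scene",(.4917,.2556,.14))[0]-[380,180])*4+1.5)
E
python3 -m handwheel '[{"travel":[0,0,-3],"angular":[0,0,0],"gripper":0},{"travel":[0,0,-3],"angular":[0,0,0],"gripper":0},{"travel":[0,0,-3],"angular":[0,0,0],"gripper":0},{"travel":[0,0,-2],"angular":[0,0,0],"gripper":0},{"travel":[0,0,-0.4],"angular":[0,0,0],"gripper":0},{"travel":[0,0,0],"angular":[0,0,0],"gripper":0},{"travel":[0,0,0],"angular":[0,0,0],"gripper":0}]';python3 st.py
```

```text
[272.82902414 417.52430692] [301.70508909 332.72093854]
time: 12.4
tool_pos: [0.4932, 0.2558, 0.1825]
tool_rot: [0.707, -0.707, -0.013, 0.011]
contact_force: [-0.4, 0.5, -1.4]
gripper_width: 0.265
t 12.4 tcp [0.4932 0.2558 0.1825] grasp [0.4933 0.2558 0.1285] F [-0.3662  0.4633 -1.4455] w 22.6
yaw 1.9297935384745586 x [0.9994 0.0337 0.0026] y [ 0.0025  0.0009 -1.    ] j [ 0.3445 -0.0063  1.8831  0.      1.2621  0.3108]
```

```bash
python3 -m handwheel '[{"travel":[-0.1,0,-0.5],"angular":[0,0,0],"gripper":0},{"travel":[0,0,-0.2],"angular":[0,0,0],"gripper":0},{"travel":[0,0,0],"angular":[0,0,0],"gripper":0}]';python3 -m handwheel '[{"travel":[0,0,-0.15],"angular":[0,0,0],"gripper":0},{"travel":[0,0,0],"angular":[0,0,0],"gripper":0}]'
```

```text
time: 12.78
tool_pos: [0.4914, 0.2557, 0.1749]
tool_rot: [0.707, -0.707, -0.012, 0.012]
contact_force: [-3.1, -1.8, 5.2]
gripper_width: 0.266
time: 13.02
tool_pos: [0.4915, 0.2558, 0.1749]
tool_rot: [-0.707, 0.707, 0.012, -0.012]
contact_force: [-6.1, -2.4, 13.4]
gripper_width: 0.265
```

```bash
python3 -m handwheel '[{"travel":[0,0,0.2],"angular":[0,0,0],"gripper":0},{"travel":[0,0,0],"angular":[0,0,0],"gripper":6},{"travel":[0,0,0],"angular":[0,0,0],"gripper":6},{"travel":[0,0,0],"angular":[0,0,0],"gripper":6},{"travel":[0,0,0],"angular":[0,0,0],"gripper":6},{"travel":[0,0,0],"angular":[0,0,0],"gripper":6},{"travel":[0,0,2],"angular":[0,0,0],"gripper":6},{"travel":[0,0,4],"angular":[0,0,0],"gripper":6},{"travel":[0,0,4],"angular":[0,0,0],"gripper":6},{"travel":[0,0,2],"angular":[0,0,0],"gripper":6},{"travel":[0,0,0],"angular":[0,0,0],"gripper":6}]'; python3 st.py a9 380,180,150,150,150,180,150,130
```

```text
time: 14.4
tool_pos: [0.4921, 0.2558, 0.2968]
tool_rot: [0.707, -0.707, -0.013, 0.01]
contact_force: [0.0, 0.4, -0.0]
gripper_width: 0.703
t 14.4 tcp [0.4921 0.2558 0.2968] grasp [0.4923 0.2559 0.2428] F [ 0.0037  0.3501 -0.0423] w 60.0
yaw 1.9361986058420717 x [0.9994 0.0338 0.0041] y [ 0.0041  0.0015 -1.    ] j [ 0.3452 -0.1131  1.7869 -0.      1.4634  0.3114]
```

View pics/a9s.png

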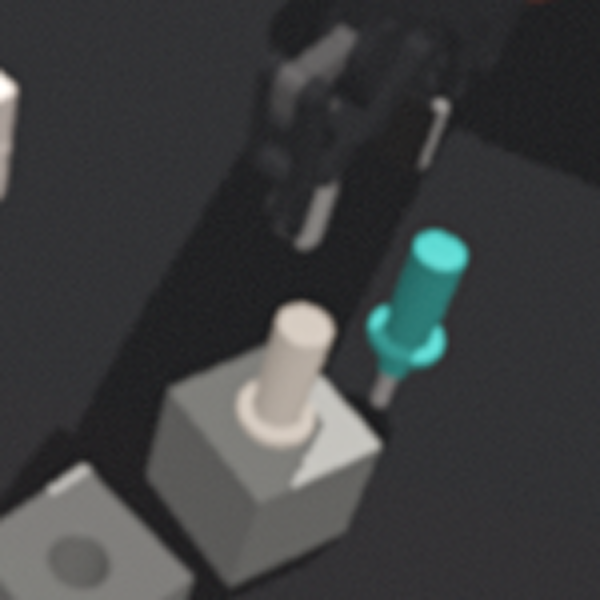

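Probe is seated upright as before (flange (278,410), top (303,325)). Now over to the flap handle.

```bash
python3 -m handwheel '[{"travel":[0.3,-3,0],"angular":[0,0,0],"gripper":6},{"travel":[0.4,-5,0],"angular":[0,0,0],"gripper":6},{"travel":[0.4,-5,0],"angular":[0,0,0],"gripper":6},{"travel":[0.4,-5,0],"angular":[0,0,0],"gripper":6},{"travel":[0.4,-5,0],"angular":[0,0,0],"gripper":6},{"travel":[0.4,-5,0],"angular":[0,0,0],"gripper":6},{"travel":[0.3,-5,0],"angular":[0,0,0],"gripper":6},{"travel":[0.3,-5,0],"angular":[0,0,0],"gripper":6},{"travel":[0.1,-3.5,0],"angular":[0,0,0],"gripper":6},{"travel":[0,0,0],"angular":[0,0,0],"gripper":6},{"travel":[0,0,0],"angular":[0,0,0],"gripper":6},{"travel":[0,0,0],"angular":[0,0,0],"gripper":6}]'; python3 st.py b1 250,100,150,150,275,140,150,130
```

```text
time: 16.0
tool_pos: [0.5212, -0.1583, 0.2936]
tool_rot: [0.707, -0.707, -0.012, 0.013]
contact_force: [0.4, 0.2, 0.2]
gripper_width: 0.703
t 16.0 tcp [ 0.5212 -0.1583  0.2936] grasp [ 0.5211 -0.1582  0.2396] F [0.3932 0.1693 0.2271] w 60.1
yaw 2.0185383102684415 x [ 0.9994  0.0352 -0.0011] y [-0.0011  0.0008 -1.    ] j [-0.4316 -0.1326  1.8101  0.0002  1.4654 -0.4669]
```

View pics/b1s.png

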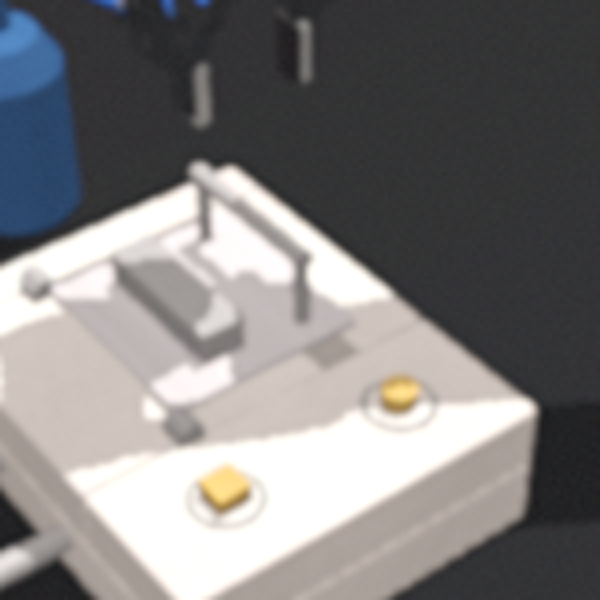

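View pics/b1t.png

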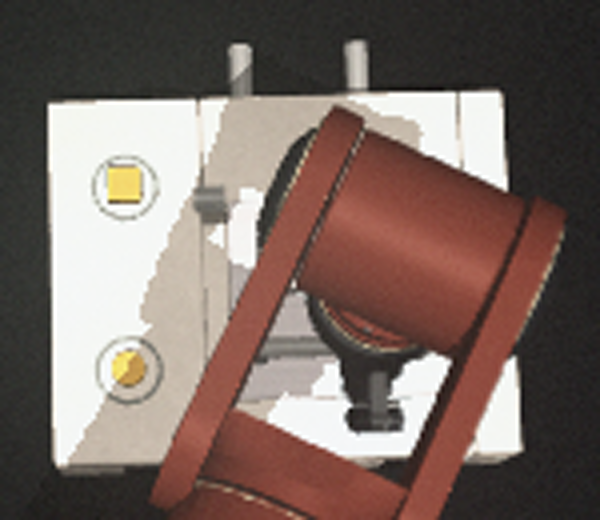

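Jaws straddle the bar (bar ends (198,172)–(303,257)). Lowering and closing.

```bash
python3 -m handwheel '[{"travel":[0.05,0,-3],"angular":[0,0,0],"gripper":6},{"travel":[0,0,-3],"angular":[0,0,0],"gripper":6},{"travel":[0,0,-2.5],"angular":[0,0,0],"gripper":6},{"travel":[0,0,-0.9],"angular":[0,0,0],"gripper":6},{"travel":[0,0,0],"angular":[0,0,0],"gripper":6},{"travel":[0,0,0],"angular":[0,0,0],"gripper":6}]'; python3 st.py b2 250,100,150,150,275,140,150,130;  python3 -m handwheel '[{"travel":[0,0,0],"angular":[0,0,0],"gripper":3},{"travel":[0,0,0],"angular":[0,0,0],"gripper":0},{"travel":[0,0,0],"angular":[0,0,0],"gripper":0},{"travel":[0,0,0],"angular":[0,0,0],"gripper":0},{"travel":[0,0,0],"angular":[0,0,0],"gripper":0},{"travel":[0,0,0],"angular":[0,0,0],"gripper":0},{"travel":[0,0,0],"angular":[0,0,0],"gripper":0},{"travel":[0,0,0],"angular":[0,0,0],"gripper":0}]'; python3 st.py b3 250,100,150,150,275,140,150,130
```

```text
time: 16.85
tool_pos: [0.5226, -0.1596, 0.2019]
tool_rot: [-0.707, 0.707, 0.013, -0.011]
contact_force: [0.2, 0.0, 0.2]
gripper_width: 0.706
t 16.85 tcp [ 0.5226 -0.1596  0.2019] grasp [ 0.5227 -0.1596  0.1479] F [0.1822 0.0053 0.2342] w 60.3
yaw 1.9557337460652875 x [0.9994 0.0341 0.0021] y [ 0.0022 -0.001  -1.    ] j [-0.4326 -0.0502  1.8912  0.      1.2982 -0.4667]
time: 17.95
tool_pos: [0.5224, -0.1595, 0.2008]
tool_rot: [-0.707, 0.707, 0.013, -0.011]
contact_force: [5.2, 0.5, -0.3]
gripper_width: 0.122
t 17.95 tcp [ 0.5224 -0.1595  0.2008] grasp [ 0.5225 -0.1595  0.1468] F [ 5.1913  0.5334 -0.2768] w 10.4
yaw 1.9363864745095194 x [0.9994 0.0338 0.0019] y [ 0.0019 -0.0002 -1.    ] j [-0.4328 -0.0492  1.8922  0.0006  1.2966 -0.4667]
```

View pics/b3s.png

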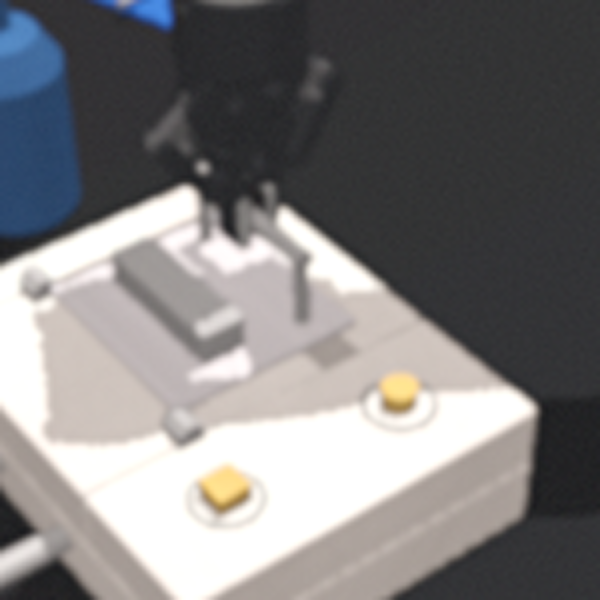

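```bash
python3 - <<'E'
import numpy as np
th=np.concatenate([[0,.03],np.linspace(.1,1.33,17),[1.37]])
x=-105*np.cos(th)+48*np.sin(th);z=105*np.sin(th)+48*np.cos(th)
for t,a,b in zip(th[1:],np.diff(x),np.diff(z)):print(round(t,3),np.round([a*.09994,a*.0033,b*.1],2))
print(x[-1]-x[0],z[-1]-z[0])
E
```

```text
0.03 [0.15 0.   0.31]
0.1 [0.38 0.01 0.71]
0.177 [0.48 0.02 0.75]
0.254 [0.53 0.02 0.71]
0.331 [0.59 0.02 0.67]
0.408 [0.63 0.02 0.62]
0.484 [0.68 0.02 0.57]
0.561 [0.72 0.02 0.51]
0.638 [0.76 0.03 0.46]
0.715 [0.79 0.03 0.4 ]
0.792 [0.82 0.03 0.34]
0.869 [0.84 0.03 0.27]
0.946 [0.86 0.03 0.21]
1.022 [0.88 0.03 0.14]
1.099 [0.88 0.03 0.07]
1.176 [0.89 0.03 0.  ]
1.253 [ 0.88  0.03 -0.06]
1.33 [ 0.88  0.03 -0.13]
1.37 [ 0.45  0.01 -0.1 ]
131.09336624238833 64.46393305473799
```

```bash
python3 -m handwheel '[{"travel":[0.15,0,0.31],"angular":[0,0,0],"gripper":0},{"travel":[0.38,0.01,0.71],"angular":[0,0,0],"gripper":0},{"travel":[0.48,0.02,0.75],"angular":[0,0,0],"gripper":0},{"travel":[0.53,0.02,0.71],"angular":[0,0,0],"gripper":0},{"travel":[0,0,0],"angular":[0,0,0],"gripper":0},{"travel":[0,0,0],"angular":[0,0,0],"gripper":0}]'; python3 st.py b4 250,100,150,150,275,140,150,130
```

```text
time: 18.8
tool_pos: [0.5366, -0.159, 0.225]
tool_rot: [0.707, -0.707, -0.011, 0.013]
contact_force: [-1.8, -0.4, -3.4]
gripper_width: 0.117
t 18.8 tcp [ 0.5366 -0.159   0.225 ] grasp [ 0.5365 -0.159   0.171 ] F [-1.7643 -0.3834 -3.3673] w 10.0
yaw 1.9357658287880577 x [ 0.9994  0.0338 -0.0019] y [-0.0019  0.     -1.    ] j [-0.4207 -0.0397  1.8404 -0.0008  1.3426 -0.4543]
```

View pics/b4s.png

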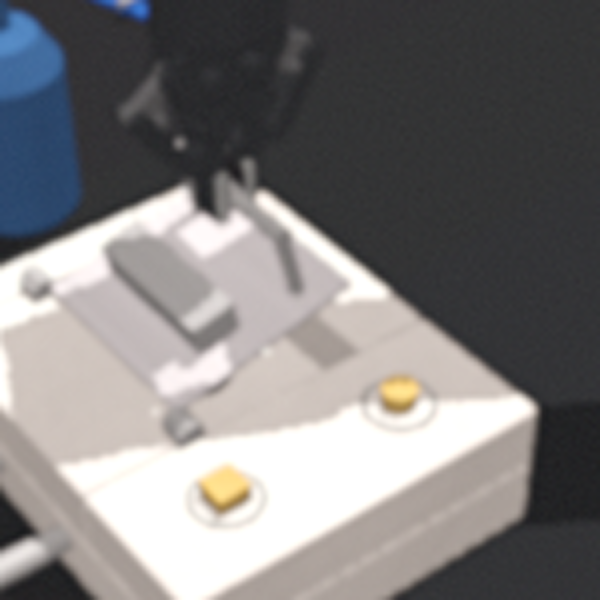

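Flap opening cleanly with low force, the bar still between the fingers. Continuing.

```bash
python3 -m handwheel '[{"travel":[0.59,0.02,0.67],"angular":[0,0,0],"gripper":0},{"travel":[0.63,0.02,0.62],"angular":[0,0,0],"gripper":0},{"travel":[0.68,0.02,0.57],"angular":[0,0,0],"gripper":0},{"travel":[0.72,0.02,0.51],"angular":[0,0,0],"gripper":0},{"travel":[0.76,0.03,0.46],"angular":[0,0,0],"gripper":0},{"travel":[0.79,0.03,0.40],"angular":[0,0,0],"gripper":0},{"travel":[0,0,0],"angular":[0,0,0],"gripper":0},{"travel":[0,0,0],"angular":[0,0,0],"gripper":0}]'; python3 st.py b5 250,100,150,150,275,140,150,130
```

```text
time: 19.9
tool_pos: [0.5791, -0.1576, 0.2613]
tool_rot: [-0.707, 0.707, 0.012, -0.012]
contact_force: [-8.5, 1.4, 9.8]
gripper_width: 0.112
t 19.9 tcp [ 0.5791 -0.1576  0.2613] grasp [ 0.5792 -0.1576  0.2073] F [-8.4967  1.3584  9.7767] w 9.6
yaw 1.9402017394400475 x [0.9994 0.0339 0.0007] y [ 0.0007 -0.0006 -1.    ] j [-0.3896  0.0235  1.7148 -0.0003  1.4024 -0.4234]
```

View pics/b5s.png

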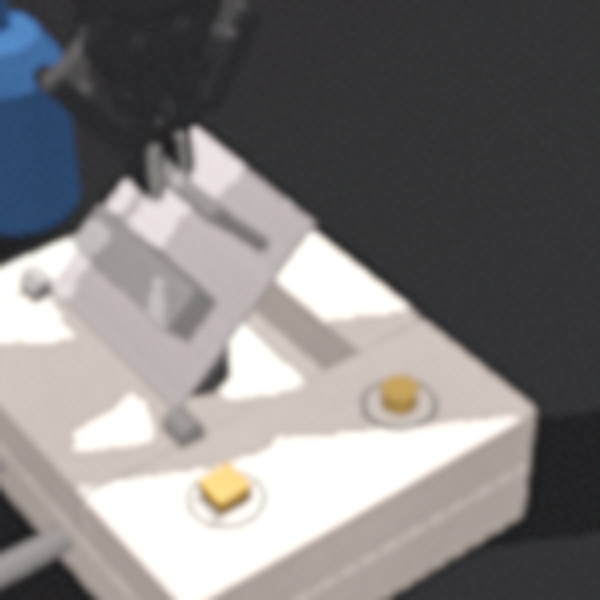

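```bash
python3 -m handwheel '[{"travel":[0.82,0.03,0.34],"angular":[0,0,0],"gripper":0},{"travel":[0.84,0.03,0.27],"angular":[0,0,0],"gripper":0},{"travel":[0.86,0.03,0.21],"angular":[0,0,0],"gripper":0},{"travel":[0.88,0.03,0.14],"angular":[0,0,0],"gripper":0},{"travel":[0,0,0],"angular":[0,0,0],"gripper":0},{"travel":[0,0,0],"angular":[0,0,0],"gripper":0}]'; python3 st.py b6 250,80,150,150,275,140,150,130
```

```text
time: 20.75
tool_pos: [0.6145, -0.1564, 0.2709]
tool_rot: [-0.707, 0.707, 0.014, -0.01]
contact_force: [-2.0, 0.2, 6.5]
gripper_width: 0.114
t 20.75 tcp [ 0.6145 -0.1564  0.2709] grasp [ 0.6149 -0.1564  0.2169] F [-2.0121  0.1756  6.5409] w 9.7
yaw 1.9461574497404568 x [0.9994 0.034  0.0062] y [ 0.0062 -0.0009 -1.    ] j [-0.3669  0.0924  1.6266  0.0014  1.4164 -0.4011]
```

View pics/b6s.png

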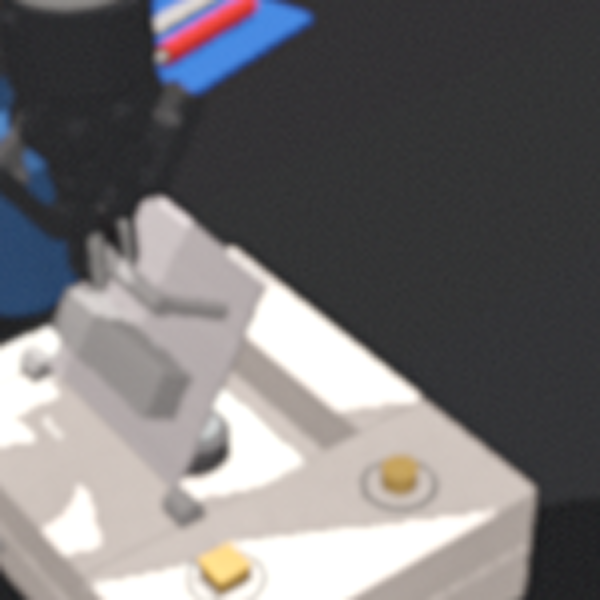

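```bash
python3 -m handwheel '[{"travel":[0.88,0.03,0.07],"angular":[0,0,0],"gripper":0},{"travel":[0.88,0.03,0],"angular":[0,0,0],"gripper":0},{"travel":[0.8,0.03,-0.06],"angular":[0,0,0],"gripper":0},{"travel":[0.6,0.02,-0.1],"angular":[0,0,0],"gripper":0},{"travel":[0.3,0.02,-0.1],"angular":[0,0,0],"gripper":0},{"travel":[0,0,0],"angular":[0,0,0],"gripper":0},{"travel":[0,0,0],"angular":[0,0,0],"gripper":0}]'; python3 st.py b7 230,80,150,150,275,140,150,130
```

```text
time: 21.72
tool_pos: [0.6488, -0.1552, 0.2683]
tool_rot: [-0.707, 0.707, 0.014, -0.01]
contact_force: [-2.1, -0.1, 8.4]
gripper_width: 0.115
t 21.73 tcp [ 0.6488 -0.1552  0.2683] grasp [ 0.649  -0.1553  0.2143] F [-2.073  -0.1492  8.3843] w 9.8
yaw 1.9385439908003868 x [0.9994 0.0338 0.0047] y [ 0.0048 -0.001  -1.    ] j [-0.3465  0.1704  1.5457  0.0006  1.4206 -0.3804]
```

View pics/b7s.png

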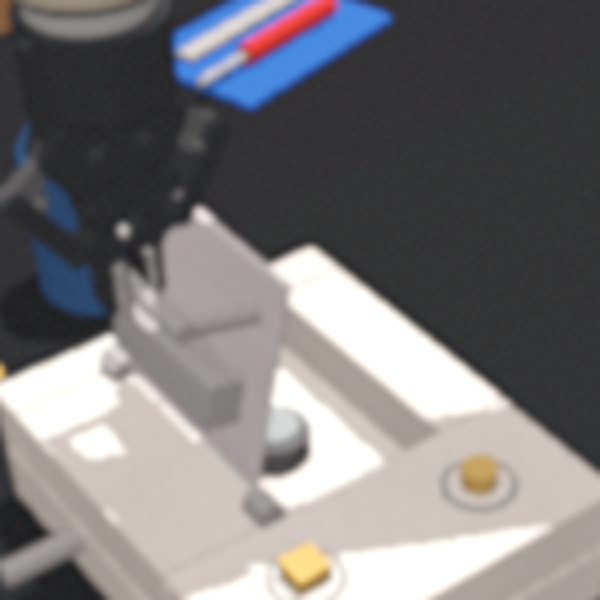

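View pics/b7t.png

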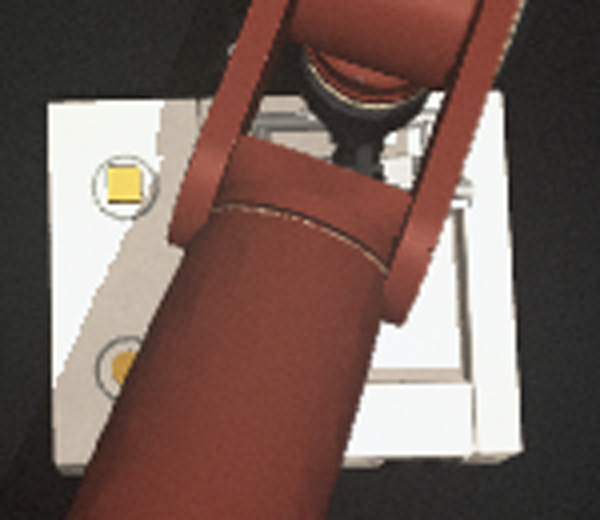

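```bash
python3 - <<'E'
from h import *
q=(.5758,-.122,.0327)
for th in(1.28,1.33,1.37,1.41,1.46):
    o=[]
    for a,b,y in((105,48,.055),(130,-2,.069),(130,4,.069),(65,25,.05)):
        x=-a*np.cos(th)+b*np.sin(th);z=a*np.sin(th)+b*np.cos(th)
        P=tf(q,(.05+x/1e3,-.035+y,.098+z/1e3));o.append(((proj("scene",P)[0]-[230,80])*4+1.5).round(0).tolist())
    print(th,o)
E
python3 - <<'E'
import cv2
im=cv2.imread("pics/b7s.png");cv2.imwrite("pics/b7z.png",cv2.resize(im[200:500,100:400],None,fx=2,fy=2,interpolation=cv2.INTER_CUBIC))
E
```

```text
1.28 [[198.0, 330.0], [301.0, 288.0], [291.0, 289.0], [217.0, 384.0]]
1.33 [[188.0, 336.0], [291.0, 290.0], [281.0, 292.0], [212.0, 387.0]]
1.37 [[181.0, 340.0], [282.0, 291.0], [273.0, 294.0], [207.0, 390.0]]
1.41 [[174.0, 346.0], [274.0, 293.0], [264.0, 296.0], [203.0, 393.0]]
1.46 [[165.0, 352.0], [263.0, 296.0], [254.0, 300.0], [198.0, 397.0]]
```

View pics/b7z.png

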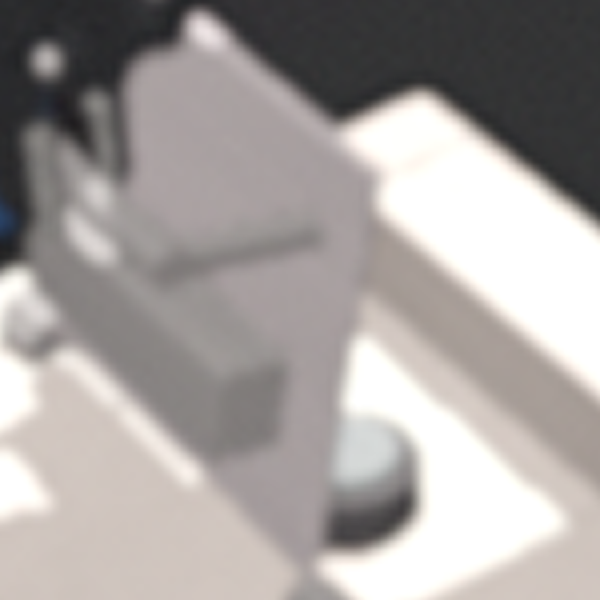

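Bar end at (182,334), plate corner (287,293) and block corner (209,388) all give about 1.345 rad. A small nudge will centre it.

```bash
python3 -m handwheel '[{"travel":[0.15,0,-0.05],"angular":[0,0,0],"gripper":0},{"travel":[0.1,0,0],"angular":[0,0,0],"gripper":0},{"travel":[0,0,0],"angular":[0,0,0],"gripper":0},{"travel":[0,0,0],"angular":[0,0,0],"gripper":0},{"travel":[0,0,0],"angular":[0,0,0],"gripper":0},{"travel":[0,0,0],"angular":[0,0,0],"gripper":0},{"travel":[0,0,0],"angular":[0,0,0],"gripper":0},{"travel":[0,0,0],"angular":[0,0,0],"gripper":0}]'; python3 st.py b8 255,130,75,75,275,140,150,130; python3 - <<'E'
from h import *
cv2.imwrite("pics/b9.png",manip.grab_frame("scene"))
im=cv2.imread("pics/b8s.png");cv2.imwrite("pics/b8z.png",cv2.resize(im,None,fx=2,fy=2,interpolation=cv2.INTER_CUBIC))
q=(.5758,-.122,.0327)
for th in(1.28,1.37,1.46):
    o=[]
    for a,b,y in((105,48,.055),(130,-2,.069),(65,25,.05)):
        x=-a*np.cos(th)+b*np.sin(th);z=a*np.sin(th)+b*np.cos(th)
        P=tf(q,(.05+x/1e3,-.035+y,.098+z/1e3));o.append(((proj("scene",P)[0]-[255,130])*8+3.5).round(0).tolist())
    print(th,o)
E
```

```text
time: 22.82
tool_pos: [0.6509, -0.1552, 0.2679]
tool_rot: [-0.707, 0.707, 0.013, -0.011]
contact_force: [-2.7, -0.8, 7.7]
gripper_width: 0.114
t 22.82 tcp [ 0.6509 -0.1552  0.2679] grasp [ 0.6511 -0.1552  0.2139] F [-2.6762 -0.801   7.6805] w 9.8
yaw 1.937992672911545 x [0.9994 0.0338 0.0037] y [ 0.0037 -0.0009 -1.    ] j [-0.3452  0.176   1.5402  0.0004  1.4216 -0.3791]
1.28 [[196.0, 260.0], [402.0, 177.0], [235.0, 369.0]]
1.37 [[163.0, 281.0], [365.0, 183.0], [215.0, 381.0]]
1.46 [[130.0, 305.0], [327.0, 193.0], [196.0, 394.0]]
```

View pics/b8z.png

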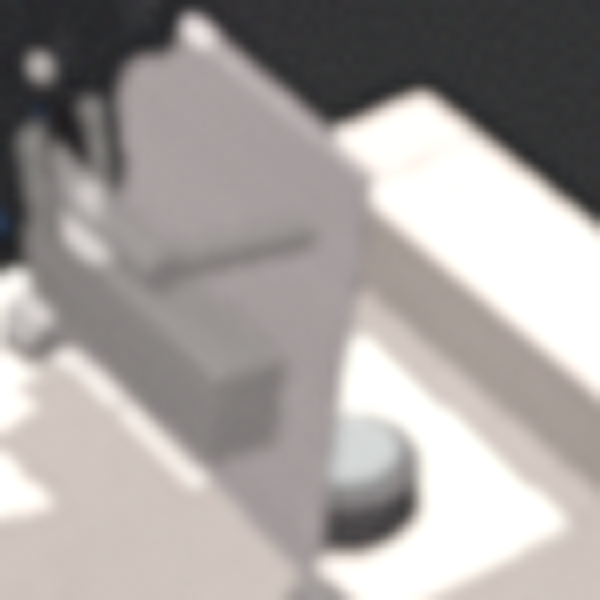

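View pics/b9.png

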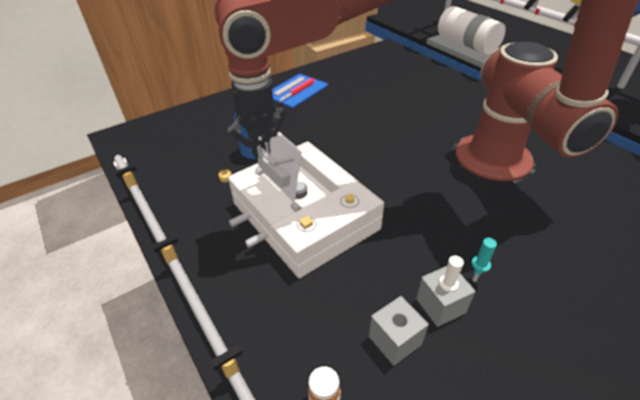

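The bar end at (155,272), plate corner at (365,183) and block corner at (213,378) match the 1.37 rad prediction. The probe is seated and the bystanders have not moved. Handing in.

```bash
python3 -c "
from plant import manip
print(manip.job_done())"
```

```text
the job is handed in; nothing more can be done
None
```

I carried out all four steps and handed the job in at about 23 s. The flap is gripped and held still at its balance point. `job_done` reports no verdict, so what follows is from my own checks.

- **Studs:** I touched the white probe's tip to the round stud at about 13 N and then the square stud at 10–12 N. Each pause lasted at least half a second, with the flap shut.
- **Probe:** I put the probe back in the stand nearest the base and released it. It stood upright in the same place in the pictures as at the start.
- **Flap:** I gripped the bar and swung the flap up along its arc. The contact force read about 8 N at the end and 13 N or less at each check on the way. The finger gap read about 9.8 mm on the 12 mm bar, which fits a firm grip because the gap also read about 1 mm low on the probe handle.
- **Final angle:** The last pictures put it at about 1.37 rad and the tool position at about 1.355 rad. The two disagree slightly, but both are well inside 1.28–1.46.
- **Bystanders:** The canister, jar and fitting look unmoved in the final picture, though the arm partly hides the canister. I did not measure their positions.

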